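Clear and open the treadle bird feeder

TASK

The clay saucer has been left with its rim under the treadle of the wooden bird feeder: with a fingertip, slide it along the table until it is right out from under the treadle, without picking it up or squashing it under the board. Then press the treadle all the way down so that its lever swings the lid up off the trough, and finish while still holding the treadle down so that I can brush the trough out. Leave the lid itself to the lever, and leave the frog, the paperweight and the scoop where they are.

Things in the scene. Friction and masses are not known exactly. Their poses are not given: they have to be found in the camera images.
- feeder: Wooden treadle bird feeder, fixed: hopper box 190 deep, 200 wide, about 300 mm high. Origin on the table under the middle of the hopper's front face; x points back into the hopper, so trough (to x = -88 mm, rim 78 mm high), lid and treadle lie towards -x; y along its width, z up. The treadle's two arms (outsides at y = -126 and 126 mm) pivot at x = 0, 52 mm up, and run back to x = 130 mm.
- treadle (a joint): Angle of the treadle lever about its pivot, rad: 0 = up (lid shut), 0.17 = all the way down on its stop (lid wide open). Its back ends push the lid's arms up through steel links. The lid's weight brings it back up when let go; holding it down takes about 6 to 12 N at treadle_pad.
- treadle_pad (a point): Where to press: on top of the treadle, a level wooden board 100 x 236 x 12 mm in front of the trough (feeder x = -105 to -205 mm). The point is midway along its width, 35 mm from its front edge, 52 mm above the table when up (underside 40 mm), about 23 mm when all the way down (front edge then 5 mm clear). The rising lid stays behind feeder x = -105 mm.
- lid_edge (a point): Middle of the front edge of the lid, a board 88 x 212 x 10 mm that covers the trough. 85 mm above the table when shut, about 210 mm with the treadle all the way down.
- lid: The lid with its two side arms; its origin lies midway between its pivots on the hopper's sides (feeder x = 168 mm, 125 mm up). It is moved only by the treadle's lever.
- saucer: Loose round clay plant saucer, about 0.4 kg, lying on the table with its rim partly under the front of the treadle: 150 mm across its rim, 120 mm across its foot, 26 mm high, wall 6 mm, floor 6 mm thick, open on top. Origin at the centre of its underside, z up.
- frog: Ceramic frog figurine, 80 mm wide and 92 mm high, loose. Origin at the centre of its underside.
- paperweight: Round domed glass paperweight, 76 mm across, 58 mm high, loose. Origin at the centre of its underside.
- scoop: Stainless steel scoop lying on the table, loose: pan 95 x 66 x 40 mm towards its -x, handle 16 mm thick reaching to x = 113 mm. Origin on the table at the joint of pan and handle.
- treadle_corner_left (a point): Front corner of the treadle (outside of its arm) when it is up: feeder x = -205 mm, y = -126 mm, 52 mm above the table.
- treadle_corner_right (a point): Front corner of the treadle (outside of its arm) when it is up: feeder x = -205 mm, y = 126 mm, 52 mm above the table.
Not all that is in view belongs to the job. Of the things like the saucer, leave any that is black, purple or yellow; of the rest the smaller one is meant.

How it is judged:
On the way, in this order (a step that is already met when the one before it is completed fails the run):
1. the saucer is out from under the treadle, flat on the table ((x of saucer in the frame of feeder below -0.278 m or y of saucer in the frame of feeder above 0.199 m or y of saucer in the frame of feeder below -0.199 m or (x of saucer in the frame of feeder below -0.205 m and y of saucer in the frame of feeder below -0.126 m and horizontal distance between saucer and treadle_corner_left above 0.073 m) or (x of saucer in the frame of feeder below -0.205 m and y of saucer in the frame of feeder above 0.126 m and horizontal distance between saucer and treadle_corner_right above 0.073 m)) and height (world z) of saucer below 0.004 m), for 0.2 s.
2. the treadle is all the way down and the lid is up (value of joint treadle above 0.15 rad and z of lid_edge in the frame of feeder above 0.18 m), for 0.3 s.
At the end, for the whole second after the job is handed in: The treadle is held within 0.02 rad of its lower stop by the fingers, the lid's front edge is more than 180 mm above the table, and the saucer lies flat and still on the table with no part of it (to within 3 mm) under the treadle or its arms (all of step 1 and all of step 2 and contact force between the fingers and feeder above 1.5 N and height (world z) of saucer above -0.01 m and angle between saucer's own z axis and vertical below 0.06 rad and linear speed of saucer below 0.02 m/s); the arm keeps its last pose, push and grip.
It fails at once if the saucer is lifted or tipped (height (world z) of saucer above 0.012 m or angle between saucer's own z axis and vertical above 0.2 rad).
It fails at once if the saucer is squashed under the treadle (more than 15 N) (contact force between saucer and feeder above 15 N).
It fails at once if the robot touches the lid (contact force between any of the arm, the fingers and lid above 1 N).
It fails at once if the frog, the paperweight or the scoop is moved more than 20 mm (distance of any of frog, paperweight, scoop from where it was at the start of the episode above 0.02 m).
It also fails if it takes over 38 s, if anything falls off the work surface, if the arm or the gripper's body presses on something with over 40 N, if the wrist force passes 120 N, or if a joint passes its speed limit or range.

ROBOT

A 6-joint arm with a two-finger parallel gripper is mounted at the origin on the work surface. World frame = base frame: x ahead of the robot, y to its left, z up, the work surface at z = 0. Lengths are in m, angles in rad, forces in N, time in s.
With the tool pointing down it reaches from about 0.15 to 0.775 m from the base axis. Payload 6.1 kg.
Tool frame: the origin (TCP) lies on the centre line of the jaws, within the pads' length; the fingertips stand ahead of it and the grasp point (between the pads) lies 5 mm behind it (arm.nose_length is the z of the fingertips in the tool frame, in m); z points along the fingers, x is the direction in which the jaws open and shut, and the axes are right-handed (so a half turn about z gives the same grasp; the last joint's range is limited). The gripper opens to 85 mm and grips with 20 to 120 N. Pads are 22 mm wide; open, the fingers measure 114 mm over their backs; the gripper's body (76 mm by 85 mm) begins 54 mm behind the grasp point. The pads swing forward as they close: fully open they stand 13 mm farther back than shut.
Start: joints at [-1.288, 0.126, -0.04, 1.405, 0, 1.571], TCP at [0.146, -0.504, 0.245] pointing down, gripper open.
Joint ranges: [-2.72, 2.72], [-0.95, 1.95], [-1.27, 1.35], [-1.78, 2.02], [-1.46, 1.47], [-3.14, 3.14]. Speed limits (rad/s): [2.39, 2.39, 3.01, 3.14, 3.14, 3.14].

INTERFACE

Orientations are given as [roll, pitch, yaw] about the fixed x, y, z axes, in that order (R = Rz(yaw) Ry(pitch) Rx(roll)).
In Python, from cell import sensors, vision, ticket, arm gives the robot as it stands. The module is installed in compiled form; this text tells all that it offers.
- The arm moves only by the shell command python3 -m jog 'ROWS' [FORCE]. ROWS is JSON, one flat list of numbers, 5 for each row, row after row: the closure in counts, from 0 (fully open) to 255 (shut), then the shift along the tool's x, y, z in mm, then the turn about the tool's z in rad. A call has exactly 10 rows; each row is the pose to reach, as a shift and turn from the pose commanded when the call began, along the tool's axes at that moment; what a row does not reach only later rows make up. A row lasts 1/8 s, in which the tool goes at most 62.5 mm and 10.7 degrees, less where a joint would pass 70% of its speed; a pose out of reach is approached as far as the arm can. A call with a gripper value outside its range is refused whole. The fingers move at their own pace and stop on an object; FORCE is the grip in N (left out, the last holds). Time passes only in rows, so rows that repeat a pose let the fingers close, or fill a call up. It gives the time, the measured TCP pose, the force and the opening at its end, in the units of the state.
- sensors.read_state(): the state, without advancing time (a new reading comes with each control period).
- vision.grab_frame(name): name is "scene" or "top"; returns (picture, depth): 384x512x3 uint8, red, green, blue; 384x512 float32, m along the optical axis (not along the pixel's ray), 0 where there is no reading.
- vision.camera_info(name): a dict with "K" (3x3 intrinsics, pixels), "origin" and "orientation" of the camera in the world. Camera axes: x right, y up, looking along -z (the intrinsics and any distortion apply to the point x, -y, -z); pixel columns grow to the right and rows downward; lengths in m; the calibration is good to about 2 mm. A picture is of the moment at which its call begins. camera_info takes no time and is no camera call.
- ticket.sign_off(): hands the job in, once; it reports no verdict.
The state is a dict: "t": time; "q": joint angles; "joint_velocities": joint speeds; "joint_efforts": joint torques, N m; "position": TCP position; "ee_rot": TCP orientation; "force": force on the tool from outside, world axes, zero at the start; "torque": the same for the moment, N m; "gripper_width": finger opening in m.
Only numpy, scipy, OpenCV 4.12 (cv2) and the standard library are available. Lean on these libraries where they do the work, as an engineer would, in place of code of your own. Each camera call takes 0.05 s, during which the arm holds its last target.

## Working session

There is one attempt and no reset: what is moved stays moved. The work goes in short steps, Python scripts to look and compute and a shell command to move; the robot and the scene stay as the last step left them, time stands still between calls to the robot, and variables do not carry over. Pictures are saved under pics/ and viewed, and the job is handed in when it is done.

```bash
mkdir -p pics; python3 - <<'E'
from cell import sensors, vision, arm
import cv2,numpy as np
s=sensors.read_state(); print({k:np.round(v,3) for k,v in s.items()}); print(arm.nose_length)
for n in("scene","top"):
    p,d=vision.grab_frame(n); np.savez(f"pics/{n}0.npz",p=p,d=d)
    cv2.imwrite(f"pics/{n}0.png",cv2.resize(p[:,:,::-1],(768,576),interpolation=cv2.INTER_CUBIC))
    print(n,vision.camera_info(n))
E
```

```text
{'t': np.float64(0.0), 'q': array([-1.288,  0.126, -0.041,  1.405, -0.   ,  1.571]), 'joint_velocities': array([ 0.001,  0.   ,  0.002,  0.   , -0.   ,  0.001]), 'joint_efforts': array([-1.0000e-03, -4.3592e+01,  3.5292e+01,  1.7000e-02, -0.0000e+00,
        0.0000e+00]), 'position': array([ 0.146, -0.504,  0.245]), 'ee_rot': array([ 3.142e+00,  2.000e-03, -1.288e+00]), 'force': array([-1.154,  0.551, -0.087]), 'torque': array([-0.003,  0.005,  0.006]), 'gripper_width': np.float64(0.086)}
0.014
scene {'K': array([[435.13572193,   0.        , 249.74262549],
       [  0.        , 435.13572193, 187.10537385],
       [  0.        ,   0.        ,   1.        ]]), 'origin': array([1.51664226, 0.1906751 , 1.15264364]), 'orientation': array([ 0.74574365, -0.00311672,  1.72446083])}
top {'K': array([[421.37052513,   0.        , 253.32971363],
       [  0.        , 421.37052513, 193.10765876],
       [  0.        ,   0.        ,   1.        ]]), 'origin': array([0.30823857, 0.04645644, 1.44627517]), 'orientation': array([ 0.14662418,  0.01169126, -1.56903958])}
```

View pics/scene0.png

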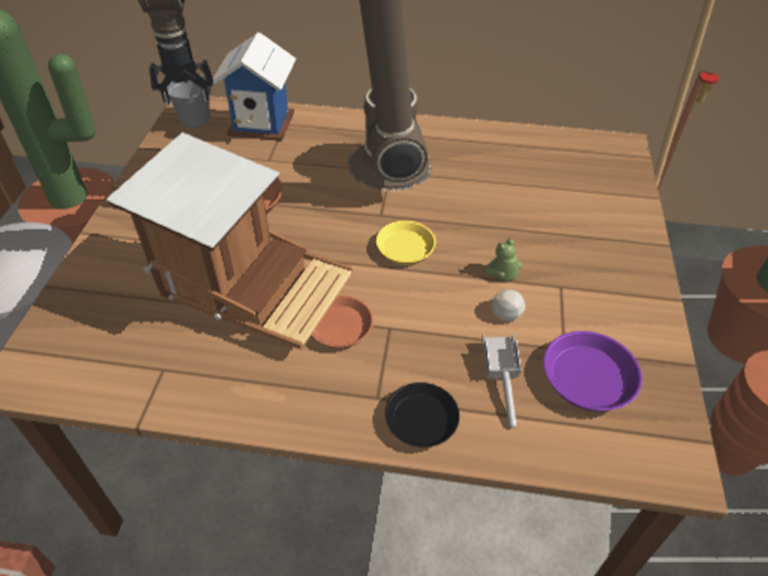

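View pics/top0.png

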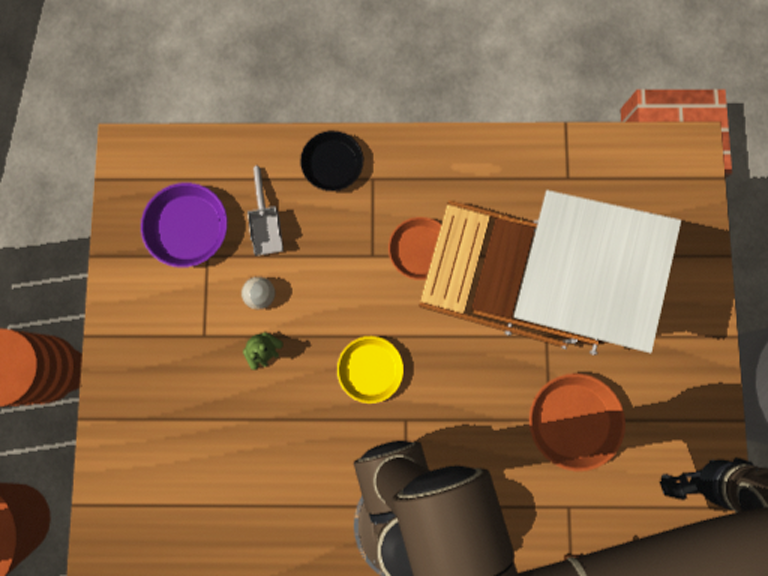

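Candidates like the saucer (top view, enlarged pixels) are purple (185,225), black (332,160), yellow (371,369), a large terracotta one (578,420) and a small terracotta one (418,248). The small terracotta one fits: it isn't an excluded colour, it's smaller than the other terracotta one, and its rim is under the treadle. I'll confirm it in a crop and measure.

```bash
cat > h.py <<'E'
import numpy as np,cv2
from scipy.spatial.transform import Rotation as R
from cell import vision
def ray(n,uv,z):
    c=vision.camera_info(n);uv=np.atleast_2d(np.float64(uv))
    K=c["K"];d=np.c_[(uv[:,0]-K[0,2])/K[0,0],-(uv[:,1]-K[1,2])/K[1,1],-np.ones(len(uv))]
    d=d@R.from_euler("xyz",c["orientation"]).as_matrix().T
    o=np.array(c["origin"]); return o+d*((z-o[2])/d[:,2])[:,None]
def cloud(n,d):
    c=vision.camera_info(n);K=c["K"];v,u=np.mgrid[:d.shape[0],:d.shape[1]]
    p=np.stack([(u-K[0,2])/K[0,0]*d,-(v-K[1,2])/K[1,1]*d,-d],-1)
    return p@R.from_euler("xyz",c["orientation"]).as_matrix().T+np.array(c["origin"])
def terra(p):
    h=cv2.cvtColor(p,cv2.COLOR_RGB2HSV); return ((h[...,0]<12)&(h[...,1]>150)&(h[...,2]>70)).astype(np.uint8)
def circ(xy):
    A=np.c_[2*xy,np.ones(len(xy))];s=np.linalg.lstsq(A,(xy**2).sum(1),rcond=None)[0]
    return s[:2],np.sqrt(s[2]+s[0]**2+s[1]**2)
E
python3 - <<'E'
from h import *
f=np.load("pics/top0.npz");p,d=f["p"],f["d"]
C=cloud("top",d)
m=terra(p);n,l,st,ce=cv2.connectedComponentsWithStats(m)
for i in range(1,n):
    if st[i,4]>150: print(i,st[i],ce[i],ray("top",ce[i],.02))
h=cv2.cvtColor(p,cv2.COLOR_RGB2HSV)
print("pad hsv",h[170,300],h[190,295],h[160,310],"z",C[170,300],C[190,290],C[180,330],C[165,275], C[165,280])
cv2.imwrite("pics/crop0.png",cv2.resize(p[110:250,240:460,::-1],(792,504),interpolation=cv2.INTER_CUBIC))
E
```

```text
2 [430  60  46   9 406] [452.5  64. ] [[ 0.98389826 -0.64539869  0.02      ]]
4 [418  72  35  10 282] [436.10283688  76.31560284] [[ 0.93785599 -0.58444539  0.02      ]]
5 [455  72  30  13 281] [470.57295374  76.39145907] [[ 0.93715659 -0.70599162  0.02      ]]
8 [ 259  145   35   42 1014] [275.96844181 163.67258383] [[ 0.62167225 -0.01454507  0.02      ]]
9 [ 315  145   41   67 1605] [334.97383178 178.00311526] [[ 0.57127247 -0.21663653  0.02      ]]
10 [   0  219   25   52 1029] [ 10.08163265 244.        ] [[0.34472258 0.88653111 0.02      ]]
11 [ 15 223  26  47 289] [ 30.23529412 247.63321799] [[0.33263328 0.81692391 0.02      ]]
13 [ 353  249   64   65 2921] [383.48681958 279.66141732] [[ 0.22933369 -0.36776849  0.02      ]]
15 [  0 332  10  52 409] [  3.76528117 358.43520782] [[-0.02529452  0.87516546  0.02      ]]
pad hsv [ 19 144 231] [ 18 145 228] [ 19 143 234] z [ 0.59376117 -0.09440337  0.04733327] [ 0.52508212 -0.05975334  0.04920397] [ 0.55185113 -0.18745791  0.08943918] [ 0.6201874  -0.0117701   0.00524106] [ 0.61953228 -0.02904983  0.00820508]
```

View pics/crop0.png

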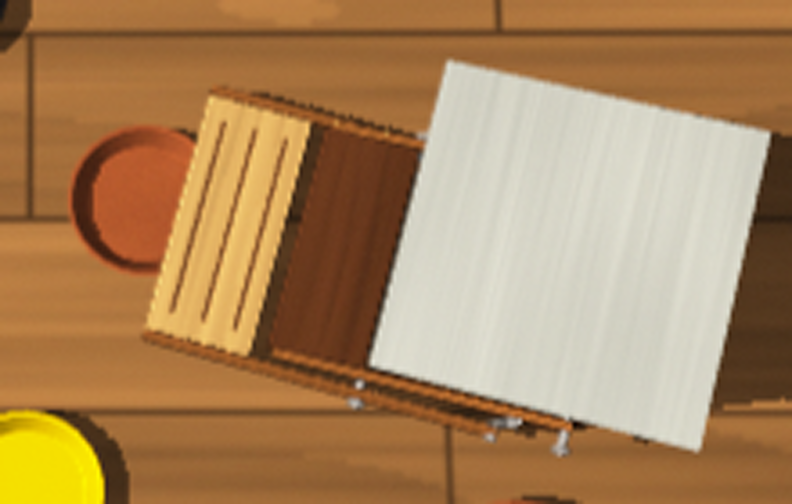

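The crop shows the small terracotta saucer at crop (140,200), partly hidden by the pale slatted treadle board. The large terracotta one is at the bottom edge, clear of the treadle. Next I'll measure the feeder frame, the saucer circle and the obstacles.

```bash
cat >> h.py <<'E'
def feeder(p):
    h=cv2.cvtColor(p,cv2.COLOR_RGB2HSV)
    m=((abs(h[...,0].astype(int)-18)<5)&(h[...,1]<160)&(h[...,1]>110)&(h[...,2]>200)).astype(np.uint8)
    m=cv2.morphologyEx(m,cv2.MORPH_CLOSE,np.ones((5,5)));m=cv2.morphologyEx(m,cv2.MORPH_OPEN,np.ones((5,5)))
    n,l,st,ce=cv2.connectedComponentsWithStats(m)
    i=[j for j in range(1,n) if l.shape and 250<ce[j][0]<340 and 130<ce[j][1]<220]
    i=max(i,key=lambda j:st[j,4])
    c=max(cv2.findContours((l==i).astype(np.uint8),0,1)[0],key=cv2.contourArea)[:,0]
    w=ray("top",c,.052)[:,:2]
    return cv2.minAreaRect((w*1000).astype(np.float32)),st[i]
def saucer(p,box=(230,120,330,230)):
    m=terra(p);x0,y0,x1,y1=box;mm=np.zeros_like(m);mm[y0:y1,x0:x1]=m[y0:y1,x0:x1]
    n,l,st,ce=cv2.connectedComponentsWithStats(mm);i=1+np.argmax(st[1:,4])
    c=max(cv2.findContours((l==i).astype(np.uint8),0,1)[0],key=cv2.contourArea)[:,0]
    return c,st[i]
E
python3 - <<'E'
from h import *
f=np.load("pics/top0.npz");p,d=f["p"],f["d"]
r,st=feeder(p);print(r,st,cv2.boxPoints(r))
c,st=saucer(p);print(st)
w=ray("top",c,.026)[:,:2]
# drop points near treadle edge: keep those on convex outer arc: farthest from treadle centre side
t=np.array(r[0])/1000
b=cv2.boxPoints(r)/1000
k=np.array([cv2.pointPolygonTest(b.astype(np.float32),tuple(map(float,q)),True)<-.012 for q in w])
q=w[k]
for _ in range(3):
    cc,rr=circ(q); e=np.hypot(*(q-cc).T)-rr; q=q[abs(e)<.004]
print("circle",cc,rr,len(q),np.hypot(*(w-cc).T).max())
C=cloud("top",d)
for nm,box in dict(frog=(155,215,195,250),pw=(155,180,190,210),scoop=(160,105,195,175),yellow=(220,220,275,272)).items():
    x0,y0,x1,y1=box;P=C[y0:y1,x0:x1].reshape(-1,3);P=P[P[:,2]>.008];print(nm,P.min(0).round(3),P.max(0).round(3))
E
```

```text
((586.4620361328125, -103.5582504272461), (99.22715759277344, 229.6266632080078), 74.02762603759766) [ 282  138   43   70 1949] [[ 462.42877  -119.66284 ]
 [ 683.1906   -182.8501  ]
 [ 710.4953    -87.45366 ]
 [ 489.73346   -24.266403]]
[ 259  145   35   42 1014]
circle [ 0.61541671 -0.02770562] 0.07182094743273823 71 0.07473983249591139
frog [0.308 0.046 0.008] [0.431 0.389 1.446]
pw [0.474 0.292 0.008] [0.556 0.378 0.064]
scoop [0.308 0.046 0.008] [0.82  0.386 1.446]
yellow [0.266 0.014 0.008] [0.417 0.169 1.446]
```

```bash
python3 -m jog '[255,0,0,-60,0, 255,-20,-17,-110,-0.1, 255,-60,-52,-140,-0.2, 255,-105,-90,-155,-0.32, 255,-150,-129,-155,-0.44, 255,-195,-168,-155,-0.56, 255,-240,-206,-155,-0.68, 255,-285,-245,-155,-0.8, 255,-320,-275,-155,-0.91, 255,-337,-289,-155,-1.009]' 40
python3 - <<'E'
from h import *
from cell import sensors,arm
s=sensors.read_state(); print(s["position"],s["ee_rot"],s["q"],s["gripper_width"],arm.nose_length,s["force"])
# feeder from corners
a=np.deg2rad(74.02762603759766);
c=np.array([.58646,-.10356]); X=np.array([-.275,-.961]);X/=np.hypot(*X);Y=np.array([-X[1],X[0]])
O=c+.155*X; S=np.array([.6154,-.0277]); print("origin",O,"yaw",np.arctan2(X[1],X[0]),"saucer in feeder",(S-O)@X,(S-O)@Y)
E=lambda x,y:O+x*X+y*Y
for n,(x,y) in dict(entry=(-.268,.007),end=(-.36,.007),pad=(-.172,0)).items(): print(n,E(x,y))
E
```

```text
t: 1.35
position: [0.3303, -0.0979, 0.4001]
ee_rot: [-3.141, 0.0, -0.273]
force: [-0.3, -0.9, 0.2]
gripper_width: -0.0002
[ 0.33034127 -0.09785535  0.40010513] [-3.14135161e+00  2.66798144e-04 -2.72627946e-01] [-2.88183453e-01 -1.59414522e-01  2.62020283e-02  1.75668339e+00
  2.36864832e-04  1.55524082e+00] -0.00016792838838955367 0.014 [-0.27158922 -0.86548623  0.24841882]
origin [ 0.54381679 -0.25257864] yaw -1.849508243575196 saucer in feeder -0.2358945093333435 0.0069528094837697715
entry [0.62427815 0.00315358]
end [0.64958896 0.09160335]
pad [ 0.591137   -0.08721602]
```

```bash
python3 - <<'E'
from h import *
f=np.load("pics/scene0.npz");p,d=f["p"],f["d"];C=cloud("scene",d)
m=terra(p);n,l,st,ce=cv2.connectedComponentsWithStats(m)
O=np.array([.54382,-.25258]);X=np.array([-.2751,-.9614]);Y=np.array([-X[1],X[0]])
for i in range(1,n):
    if st[i,4]>100: print(st[i],ce[i])
i=[i for i in range(1,n) if st[i,4]>100 and 195<ce[i][0]<255 and 190<ce[i][1]<235]
for j in i:
    P=C[l==j];P=P[(P[:,2]>.02)&(P[:,2]<.034)];F=np.c_[(P[:,:2]-O)@X,(P[:,:2]-O)@Y];print(len(P),"feeder-frame rim min/max",F.min(0),F.max(0),np.percentile(P[:,2],[5,95]))
h=cv2.cvtColor(p,cv2.COLOR_RGB2HSV)
g=(abs(h[...,0].astype(int)-18)<6)&(h[...,1]<170)&(h[...,1]>90)&(h[...,2]>190)
g[:170]=0;g[235:]=0;g[:,:170]=0;g[:,240:]=0
P=C[g];P=P[(P[:,2]>.04)&(P[:,2]<.065)];F=np.c_[(P[:,:2]-O)@X,(P[:,:2]-O)@Y]
print(len(P),"pad",np.percentile(F,[1,99],axis=0),np.median(P[:,2]))
E
```

```text
1354 pad [[-0.20692121 -0.11326597]
 [-0.10876152  0.11226673]] 0.05085652272727226
```

Pad check: the scene camera's depth gives the pad at x −0.207 to −0.109, y ±0.113 and z 0.051, which agrees with the top view. Now I'll move above the saucer.

```bash
python3 -m jog '[255,30,-20,-0,0, 255,60,-41,20,0, 255,95,-65,55,0, 255,130,-90,90,0, 255,165,-115,125,0, 255,200,-140,160,0, 255,230,-160,200,0, 255,250,-175,240,0, 255,255,-178,280,0, 255,255,-178,300,0]'
python3 - <<'E'
from h import *
from cell import sensors
s=sensors.read_state(); print(s["position"],s["ee_rot"])
O=np.array([.54382,-.25258]);X=np.array([-.2751,-.9614]);Y=np.array([-X[1],X[0]])
P=s["position"][:2]-O;print("tcp in feeder",P@X,P@Y)
p,d=vision.grab_frame("scene");cv2.imwrite("pics/scene1.png",cv2.resize(p[100:300,100:360,::-1],(780,600),interpolation=cv2.INTER_CUBIC))
E
```

```text
t: 2.6
position: [0.623, 0.0013, 0.0966]
ee_rot: [3.14, 0.005, -0.279]
force: [-0.8, -0.3, 0.6]
gripper_width: 0.0001
[0.62300939 0.00131256 0.09658892] [ 3.14027047  0.00464253 -0.27854689]
tcp in feeder -0.2658773043659101 0.0062868327282063485
```

View pics/scene1.png

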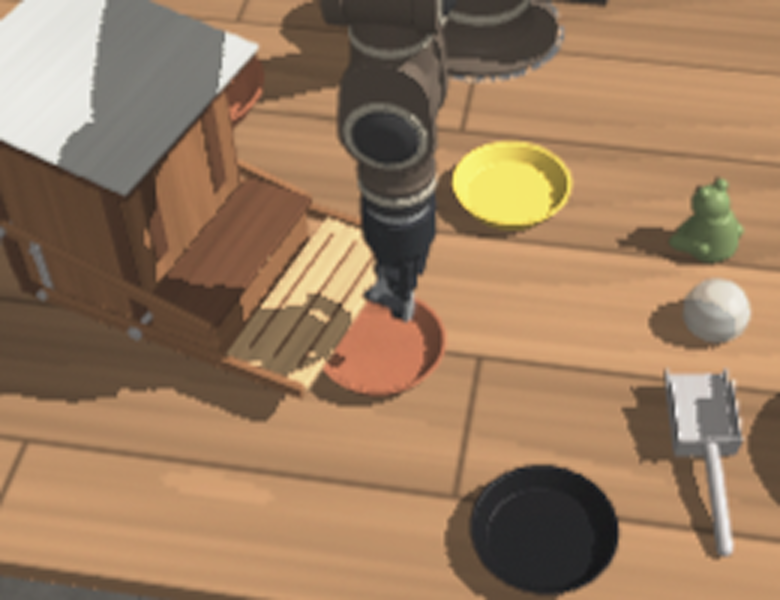

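The fingertips hang over the open part of the saucer at about (400,310) in the crop, clear of the treadle. I'll lower them into it.

```bash
python3 -m jog '[255,0,0,15,0, 255,0,0,30,0, 255,0,0,42,0, 255,0,0,52,0, 255,0,0,59,0, 255,0,0,64,0, 255,0,0,67,0, 255,0,0,69,0, 255,0,0,70,0, 255,0,0,70,0]'

```

```text
t: 3.9
position: [0.6242, 0.001, 0.0304]
ee_rot: [-3.142, -0.0, -0.279]
force: [-0.3, 0.2, -0.6]
gripper_width: 0.0003
```

```bash
python3 -m jog '[255,0,0,4,0, 255,0,-6,4,0, 255,0,-12,4,0, 255,0,-17,4,0, 255,0,-22,4,0, 255,0,-27,4,0, 255,0,-32,4,0, 255,0,-37,4,0, 255,0,-41,4,0, 255,0,-43,4,0]'
python3 - <<'E'
from h import *
p,d=vision.grab_frame("top");np.savez("pics/top2.npz",p=p,d=d)
cv2.imwrite("pics/top2.png",cv2.resize(p[90:250,200:460,::-1],(780,480),interpolation=cv2.INTER_CUBIC))
E
```

```text
t: 5.15
position: [0.6361, 0.0426, 0.0263]
ee_rot: [3.142, -0.0, -0.279]
force: [-0.5, -2.4, 0.4]
gripper_width: 0.0001
```

View pics/top2.png

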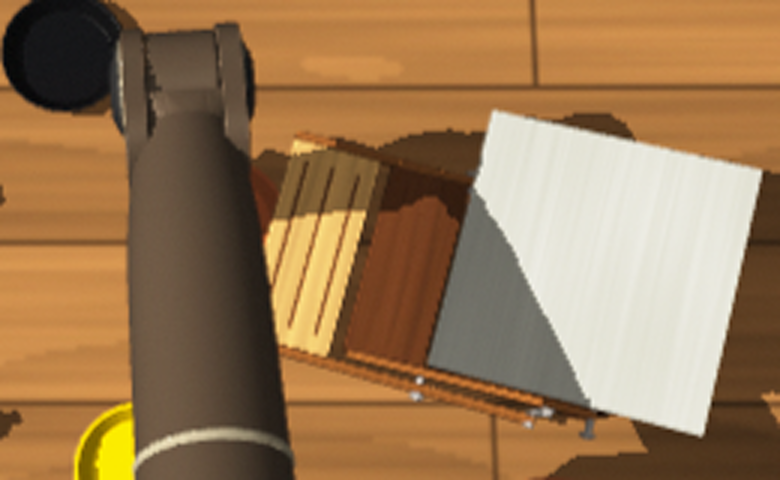

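The arm hides most of the saucer (a bit of rim shows at (265,200)), but the force reading of −2.4 N shows it is being pushed. I'll push on.

```bash
python3 -m jog '[255,0,-6,0,0, 255,0,-12,0,0, 255,0,-18,0,0, 255,0,-24,0,0, 255,0,-30,0,0, 255,0,-36,0,0, 255,0,-42,0,0, 255,0,-47,0,0, 255,0,-50,0,0, 255,0,-52,0,0]'
python3 - <<'E'
from h import *
p,d=vision.grab_frame("scene");np.savez("pics/scene3.npz",p=p,d=d)
cv2.imwrite("pics/scene3.png",cv2.resize(p[100:300,100:360,::-1],(780,600),interpolation=cv2.INTER_CUBIC))
E
```

```text
t: 6.45
position: [0.6503, 0.0925, 0.0263]
ee_rot: [3.141, 0.0, -0.279]
force: [-1.8, -2.9, 1.2]
gripper_width: 0.0003
```

View pics/scene3.png

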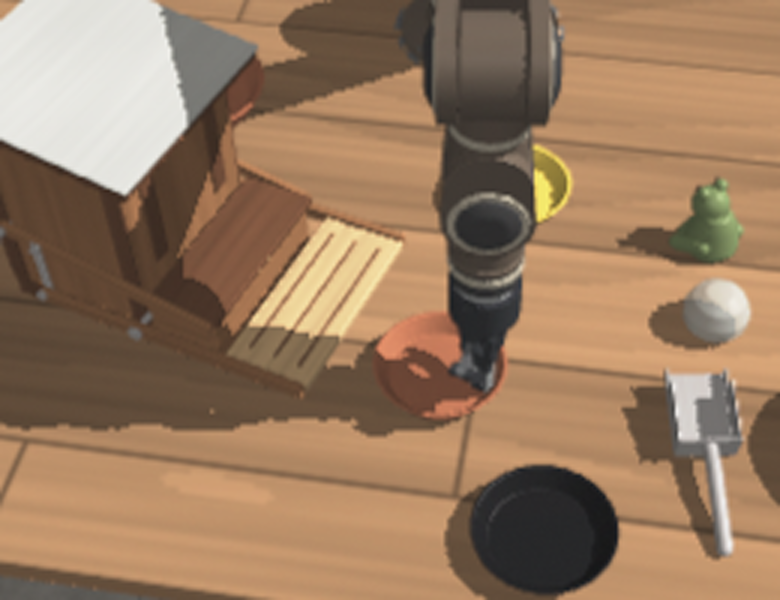

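The whole saucer, at (440,365), is now visible and clear of the treadle. I'll back off the wall, then lift.

```bash
python3 -m jog '[255,0,8,0,0, 255,0,18,0,0, 255,0,26,-1,0, 255,0,30,-6,0, 255,0,30,-20,0, 255,0,30,-40,0, 255,0,30,-62,0, 255,0,30,-85,0, 255,0,30,-98,0, 255,0,30,-100,0]'
python3 - <<'E'
from h import *
from cell import sensors
O=np.array([.54382,-.25258]);X=np.array([-.2751,-.9614]);Y=np.array([-X[1],X[0]])
P=sensors.read_state()["position"];print(P,"tcp",(P[:2]-O)@X,(P[:2]-O)@Y)
p,d=vision.grab_frame("scene");C=cloud("scene",d)
h=cv2.cvtColor(p,cv2.COLOR_RGB2HSV);m=((h[...,0]<12)&(h[...,1]>110)&(h[...,2]>90)).astype(np.uint8)
m[:190]=0;m[245:]=0;m[:,:215]=0;m[:,290:]=0
F=C[m>0];Q=np.c_[(F[:,:2]-O)@X,(F[:,:2]-O)@Y];print(len(F),"saucer cloud feeder",np.percentile(Q,[1,99],axis=0),np.percentile(F[:,2],[1,50,99]))
c=max(cv2.findContours(m,0,1)[0],key=cv2.contourArea)[:,0];w=ray("scene",c,.026)[:,:2];g=np.c_[(w-O)@X,(w-O)@Y]
q=g
for _ in range(6):
    cc,r=circ(q);e=abs(np.hypot(*(g-cc).T)-r);q=g[e<max(.003,np.median(e))]
print("circle",cc,r,len(q))
cv2.imwrite("pics/scene4.png",cv2.resize(p[100:300,100:360,::-1],(780,600),interpolation=cv2.INTER_CUBIC))
E
```

```text
t: 7.75
position: [0.6427, 0.0637, 0.1277]
ee_rot: [-3.141, -0.002, -0.279]
force: [-1.3, 1.1, -0.8]
gripper_width: -0.0003
[0.64268392 0.06371259 0.12773794] tcp -0.3312811608259852 0.008035679918109634
1248 saucer cloud feeder [[-0.38260961 -0.0610289 ]
 [-0.24198046  0.07998174]] [-0.00093836  0.00720847  0.02943149]
circle [-0.31330027  0.00872145] 0.07301219861724964 106
```

View pics/scene4.png

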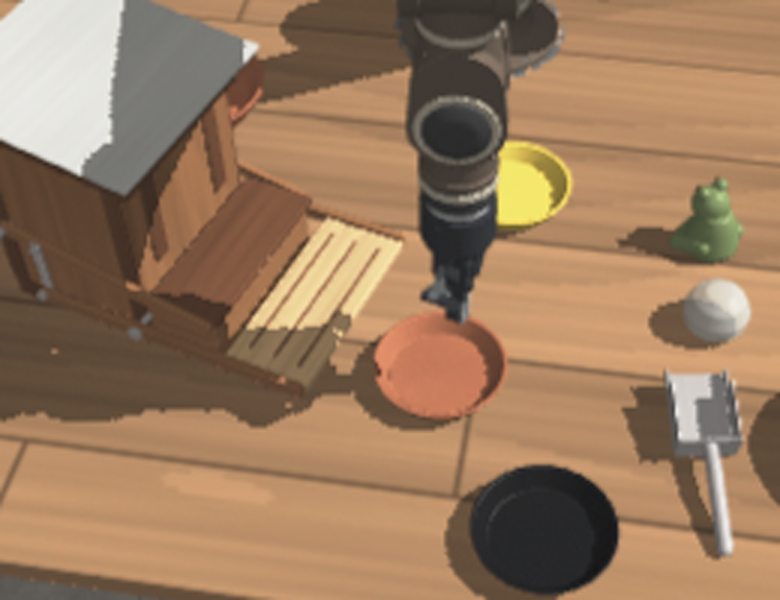

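The saucer lies flat with its centre at feeder x −0.313 (needed < −0.278), radius 73 mm, and the frog, paperweight and scoop haven't moved. Now I'll move over the pad.

```bash
python3 -m jog '[255,0,20,0,0, 255,-2,45,0,0, 255,-4,75,0,0, 255,-6,105,0,0, 255,-8,130,0,0, 255,-8,147,2,0, 255,-8,154,15,0, 255,-8,155,30,0, 255,-8,155,40,0, 255,-8,155,43,0]'

```

```text
t: 9.05
position: [0.5911, -0.0825, 0.0818]
ee_rot: [3.141, 0.002, -0.278]
force: [-0.7, -0.8, 0.2]
gripper_width: -0.0001
```

```bash
python3 -m jog '[255,0,0,8,0, 255,0,0,14,0, 255,0,0,19,0, 255,0,0,24,0, 255,0,0,28,0, 255,0,0,32,0, 255,0,0,36,0, 255,0,0,39,0, 255,0,0,42,0, 255,0,0,43,0]'
python3 - <<'E'
from h import *
p,d=vision.grab_frame("scene")
cv2.imwrite("pics/scene5.png",cv2.resize(p[80:280,60:320,::-1],(780,600),interpolation=cv2.INTER_CUBIC))
E
```

```text
t: 10.3
position: [0.5916, -0.0844, 0.0415]
ee_rot: [3.139, -0.001, -0.28]
force: [-3.9, -3.7, 8.9]
gripper_width: 0.0002
```

View pics/scene5.png

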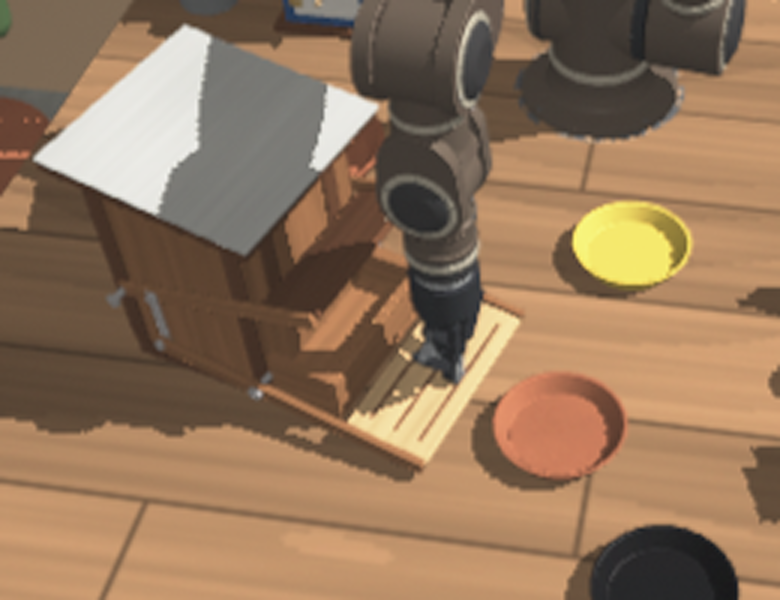

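The fingers press the board at (450,375) and the lid is rising. The reaction is 8.9 N with a few mm left to the stop, so I'll press the rest slowly.

```bash
python3 -m jog '[255,0,0,1,0, 255,0,0,2,0, 255,0,0,3,0, 255,0,0,4,0, 255,0,0,5,0, 255,0,0,6,0, 255,0,0,7,0, 255,0,0,8,0, 255,0,0,8,0, 255,0,0,8,0]'
```

```text
t: 11.6
position: [0.5921, -0.0846, 0.0365]
ee_rot: [3.139, -0.004, -0.28]
force: [-11.0, -1.8, 27.0]
gripper_width: 0.0003
```

```bash
python3 - <<'E'
from h import *
from cell import sensors
O=np.array([.54382,-.25258]);X=np.array([-.2751,-.9614]);Y=np.array([-X[1],X[0]])
p,d=vision.grab_frame("scene");C=cloud("scene",d);Q=np.stack([(C[...,:2]-O)@X,(C[...,:2]-O)@Y,C[...,2]],-1)
h=cv2.cvtColor(p,cv2.COLOR_RGB2HSV)
s=sensors.read_state();print(s["position"],s["force"])
g=(abs(h[...,0].astype(int)-18)<6)&(h[...,1]<170)&(h[...,1]>90)&(Q[...,2]<.07)&(Q[...,2]>.01)&(Q[...,0]>-.204)&(Q[...,0]<-.11)&(abs(Q[...,1])<.11)
P=Q[g];A=np.linalg.lstsq(np.c_[P[:,:2],np.ones(len(P))],P[:,2],rcond=None)[0];print("pad plane: slope",A[0],"z at -.17",A[0]*-.17+A[2],len(P))
L=(Q[...,0]>-.11)&(Q[...,0]<-.02)&(abs(Q[...,1])<.1)&(Q[...,2]>.12)&(Q[...,2]<.26)
P=Q[L];print("lid pts",len(P),np.percentile(P,[1,50,99],axis=0))
cv2.imwrite("pics/scene6.png",cv2.resize(p[80:280,60:320,::-1],(780,600),interpolation=cv2.INTER_CUBIC))
p,d=vision.grab_frame("top");C=cloud("top",d);Q=np.stack([(C[...,:2]-O)@X,(C[...,:2]-O)@Y,C[...,2]],-1)
L=(Q[...,0]>-.11)&(Q[...,0]<-.02)&(abs(Q[...,1])<.1)&(Q[...,2]>.12)&(Q[...,2]<.26)
P=Q[L];print("lid pts top",len(P),np.percentile(P,[1,50,99],axis=0))
c,st=saucer(p,(200,110,300,230));w=ray("top",c,.026)[:,:2];gq=np.c_[(w-O)@X,(w-O)@Y];print("saucer top",st,circ(gq))
cv2.imwrite("pics/top6.png",cv2.resize(p[80:260,140:460,::-1],(800,450),interpolation=cv2.INTER_CUBIC))
p0=np.load("pics/top0.npz")["p"];D=abs(p.astype(int)-p0).sum(2)[100:255,155:198];print("frog/pw/scoop change px",(D>60).sum())
E
```

```text
[ 0.59214448 -0.08459242  0.03657057] [-10.69584363  -2.14462087  27.09464161]
pad plane: slope 0.16605342704977075 z at -.17 0.021770664675982977 494
lid pts 578 [[-0.08637626 -0.08850934  0.18215935]
 [-0.05440518  0.02402458  0.20263251]
 [-0.02052755  0.09883798  0.25737506]]
lid pts top 1144 [[-0.08214189 -0.09667146  0.1841069 ]
 [-0.04888532  0.01046928  0.20103486]
 [-0.02063439  0.09872163  0.21909046]]
saucer top [ 238  139   43   41 1408] (array([-0.30969651,  0.00836147]), np.float64(0.07221831002709343))
frog/pw/scoop change px 318
```

View pics/scene6.png

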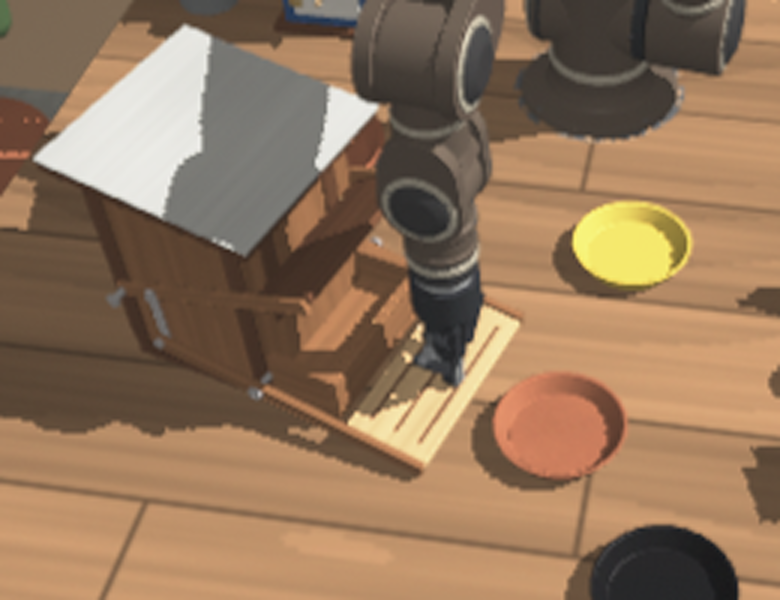

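View pics/top6.png

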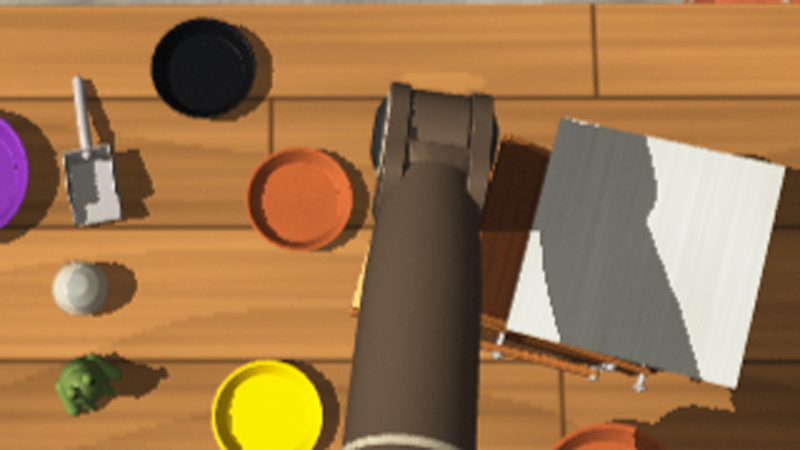

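```bash
python3 -m jog '[255,0,0,0,0, 255,0,0,0,0, 255,0,0,0,0, 255,0,0,0,0, 255,0,0,0,0, 255,0,0,0,0, 255,0,0,0,0, 255,0,0,0,0, 255,0,0,0,0, 255,0,0,0,0]'
```

```text
t: 12.95
position: [0.5921, -0.0846, 0.0366]
ee_rot: [3.139, -0.004, -0.28]
force: [-11.0, -1.9, 26.7]
gripper_width: 0.0003
```

The hold is steady, so I'm handing in.

```bash
python3 -c "
from cell import ticket; print(ticket.sign_off())"
```

```text
the job is handed in; nothing more can be done
None
```

The saucer is out from under the treadle, and I handed in with the fingers holding the treadle down on its stop and the lid up. Sign-off gave no verdict; the job took about 13 s of the 38 s.

I lowered the closed fingertips into the small terracotta saucer and pushed its wall from inside, straight out along the table. Then I backed off, lifted clear and pressed the treadle pad down.

**Last checks:**
- **Saucer:** its centre is at feeder x ≈ −0.310 m from the top camera and −0.313 m from the scene camera. The limit is −0.278 m, and it looks flat in both views.
- **Treadle:** the board's slope is 0.166, against 0.17 at the stop. The pad is 22 mm above the table.
- **Lid:** its front part measures about 0.20–0.22 m above the table (0.18 m needed), from depth points across its front strip, not the edge itself.
- **Holding force:** about 27 N down, unchanged over an extra 1.3 s hold. There is also a steady sideways force of about 11 N, which did not make the fingers slip.
- **Frog, paperweight and scoop:** they are at the same pixels as at the start. A raw picture difference over that area did flag 318 changed pixels; I did not trace the cause and put it down to noise or shading.

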